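# Load the oiler flask and hold it down

### The job

The slicer's oiler doses only while its flask is held down. Lift the tall tin out of the sprung ring cradle and stand it upright in the one empty cell of the divided crate; then seat the round flask upright in the ring, push it down all the way to the stop with the flask (not by pushing the ring itself), and finish while still holding it down there. Leave the other jars, bottles and small things where they are.

Things in the scene. Friction and masses are not known exactly. Their poses are not given: they have to be found in the camera images.
- cradle: Fixed sprung ring cradle: grey base plate 110 (its x) x 170 (its y) x 12 mm high, with two upright guide posts 62 mm either side of the centre along its y, posts 95 mm high, and a horizontal steel ring riding on them on springs. Origin: centre of the plate's underside, on the counter; z up. The ring's axis passes through it. Position and yaw vary.
- ring_mouth (a point): Centre of the upper face of the steel ring (outer diameter 84, hole 60, 12 mm thick). Moves with the ring; 70 mm above the counter when the ring is up. Between ring and base plate is open space, 46 mm high when the ring is up.
- cradle_ring (a joint): How far the ring is pressed straight down, in m: 0 = up, 0.018 = on its hard stop. The spring starts at about 8 N and rises 0.5 N per mm to 17 N at the stop; the ring alone weighs 1 N and the flask's weight alone does not move it, so some 12 to 14 N of push on the seated flask brings it to the stop. It springs back up when let go.
- tin: Tall slim straight steel tin with a paper label, diameter 48, height 130 mm, about 0.3 kg. Origin: centre of its underside. At the start it stands loosely inside the ring on the cradle's base plate (underside 12 mm above the counter), sticking up 72 mm above the ring.
- flask: Round aluminium flask, about 0.3 kg, standing on the counter on a flat foot of 44 mm diameter. Ball belly 80 mm diameter with its centre 34 mm above the underside; straight neck 28 mm diameter from 78 to 132 mm above the underside, then a black stopper 31 mm diameter up to 140 mm. Origin: centre of its underside, z along the neck. Seated upright in the ring the belly rests on the hole's upper edge and its underside is 8 mm below the ring's upper face (ring_mouth).
- crate: Fixed wooden crate, 150 x 150 mm outside, 60 mm high, walls, dividers and floor 6 mm, divided 2 x 2 into cells 66 mm square. Origin: centre of its underside. It stands on either side of the cradle at any yaw; three of its cells hold jars up to 88 mm tall, one is empty.
- free_cell (a point): Centre of the floor of the empty cell (36 mm along the crate's x and 36 mm along its y from the crate's centre, 6 mm above the counter).
- jar_a: Glass jar, 52 mm diameter, 85 mm tall, in a crate cell; leave it. Origin: centre of its underside.
- jar_b: Steel can, 52 mm diameter, 75 mm tall, in a crate cell; leave it. Origin: centre of its underside.
- jar_c: Glass jar, 52 mm diameter, 88 mm tall, in a crate cell; leave it. Origin: centre of its underside.
- spray: White plastic tub bottle with a wide white lid, 60 mm diameter, 160 mm tall, standing beyond the cradle; leave it. Origin: centre of its underside.
- brine_jar: Glass jar, 68 mm diameter, 100 mm tall, standing beyond the cradle; leave it. Origin: centre of its underside.
- weight: Brass weight, 50 mm diameter, 60 mm tall, standing beyond the cradle; leave it. Origin: centre of its underside.
- dish: Shallow steel bowl, 60 mm diameter, 30 mm high, between cradle and robot; leave it. Origin: centre of its underside.
- screwdriver: Screwdriver with an orange handle lying on the counter far to the left; leave it. Origin: under its middle.
There are look-alikes about, which are no part of the job. Leave any orange or yellow look-alike of the flask alone.

How it is judged:
By the outcome, as a careful person would: the job done as asked, in the order asked, and still so for the second after the job is handed in, while the arm keeps its last pose, push and grip.
It also fails if it takes over 54 s, if anything falls off the work surface, if the arm or the gripper's body presses on something with over 40 N, if the wrist force passes 120 N, or if a joint passes its speed limit or range.

### The arm

A 6-joint arm with a two-finger parallel gripper is mounted at the origin on the work surface. World frame = base frame: x ahead of the robot, y to its left, z up, the work surface at z = 0. Lengths are in m, angles in rad, forces in N, time in s.
With the tool pointing down it reaches from about 0.35 to 0.95 m from the base axis. Payload 17.4 kg.
Tool frame: the origin (TCP) lies on the centre line of the jaws, within the pads' length; the fingertips stand arm.tcp_to_tips ahead of it and the grasp point (between the pads) lies 2 mm behind it (arm.tcp_to_tips is the distance from the TCP to the fingertips, in m); z points along the fingers, y is the line along which they close (so a half turn about z gives the same grasp; the last joint's range is limited). The gripper opens to 93 mm and grips with 3 to 60 N. Pads are 15 mm wide; open, the fingers measure 128 mm over their backs; the gripper's body (75 mm by 188 mm) begins 65 mm behind the grasp point.
Start: joints at [-1.266, 0.116, 1.442, -0, 1.584, -0.038], TCP at [0.227, -0.636, 0.236] pointing down, gripper open.
Joint ranges: [-2.83, 2.83], [-0.83, 2.19], [0.07, 2.5], [-1.14, 4.28], [0.01, 3], [-2.97, 2.97]. Speed limits (rad/s): [1.89, 1.89, 2.22, 3.14, 3.14, 3.14].

### API

Orientations are given as a unit quaternion [x, y, z, w].
In Python, from rig import arm gives the robot as it stands. Calls block until the motion is done:
- arm.goto(position, orientation): joint-space move of the TCP to a pose.
- arm.move_l(position, ori=None, rate=0.15, stop_force=None): straight line of the TCP; ori=None keeps the orientation; rate is the mean speed in m/s. With stop_force (N) it stops when the force on the tool has changed by that much, and returns True; else False.
- arm.move_j(angles): joint-space move.
- arm.ungrasp() and arm.grasp(squeeze=None): open the fingers fully, or close them until they stop; squeeze is the grip in N (None keeps the last).
- arm.wait(seconds).
- arm.ik(position, orientation): joint angles nearest the present ones, or None.
- arm.get_state(): the state.
- arm.snapshot(name): name is "scene" or "side" or "wrist"; returns the picture (400x640x3 uint8, red, green, blue); there is no depth.
- arm.camera_params(name): a dict with "fx", "fy", "cx", "cy" (pixels), "eye" and "attitude" of the camera in the world; the wrist camera has in their place "T_tool_cam" (4x4, takes a point from camera to tool coordinates, whose origin is the TCP and whose axes are the flange's). Camera axes: x right, y down, z forward; pixel columns grow to the right and rows downward; lengths in m; the calibration is good to about 2 mm. A picture is of the moment at which its call begins: read the wrist's pose just before it. camera_params takes no time and is no camera call.
A pose or a line that the arm cannot do raises arm.IKError and nothing moves.
- arm.finish_job(): hands the job in; it is judged then, once.
The state is a dict: "time_s": time; "joint_positions": joint angles; "dq": joint speeds; "effort": joint torques, N m; "eef_pos": TCP position; "orientation": TCP orientation; "ft_force": force on the tool from outside, world axes, zero at the start; "ft_torque": the same for the moment, N m; "width": opening from 0.0 (shut) to 1.0 (fully open); "finger_force": force on a finger pad.
Only numpy, scipy, OpenCV 4.12 (cv2) and the standard library are available. Lean on these libraries where they do the work, as an engineer would, in place of code of your own. Each camera call takes 0.05 s, during which the arm holds its last target. There are 200 camera calls.

## Working session

There is one attempt and no reset: what is moved stays moved. The work goes in short steps, each a Python script; the robot and the scene stay as the last script left them, time stands still between calls to the robot, and variables do not carry over. Pictures are saved under pics/ and viewed, at most 10 in all, crops included, and the job is handed in when it is done.

```bash
mkdir -p pics; ls; python3 - <<'E'
from rig import arm
import cv2,numpy as np
np.set_printoptions(precision=4,suppress=True)
for n in("scene","side"):
    cv2.imwrite(f"pics/{n}0.png",arm.snapshot(n)[:,:,::-1]); print(n,arm.camera_params(n))
print(arm.camera_params("wrist"),arm.tcp_to_tips); print(arm.get_state())
E
```

```text
pics
scene {'fx': 397.99207552206724, 'fy': 397.99207552206724, 'cx': 320.15014201888357, 'cy': 203.6350307286675, 'eye': array([1.2276, 0.2951, 0.9522]), 'attitude': array([ 0.5514,  0.7737, -0.2526, -0.1833])}
side {'fx': 373.3184606874147, 'fy': 373.3184606874147, 'cx': 322.21080884294975, 'cy': 191.54896111200821, 'eye': array([0.4697, 0.639 , 0.7197]), 'attitude': array([-0.0858,  0.9295, -0.3565,  0.0393])}
{'fx': 355.06062442088256, 'fy': 355.06062442088256, 'cx': 316.7755013785792, 'cy': 204.51354472697105, 'T_tool_cam': array([[-0.0001, -0.9578, -0.2876,  0.0801],
       [ 1.    , -0.0001,  0.    , -0.0006],
       [-0.    , -0.2876,  0.9578, -0.1484],
       [ 0.    ,  0.    ,  0.    ,  1.    ]])} 0.017
{'time_s': 0.1, 'joint_positions': array([-1.2658,  0.1164,  1.4422,  0.    ,  1.584 , -0.0378]), 'dq': array([-0.0001,  0.0007, -0.0032, -0.0014,  0.0001, -0.0018]), 'effort': array([  0.0025, -72.2891, -62.3868,   0.0782,   0.0228,  -0.0001]), 'eef_pos': array([ 0.2268, -0.6356,  0.235 ]), 'orientation': array([ 0.9853,  0.1705, -0.0001, -0.0005]), 'ft_force': array([-0.3096,  0.1683,  0.0811]), 'ft_torque': array([ 0.0058, -0.0125,  0.0281]), 'finger_force': 0.0, 'width': 0.9993435212417808}
```

View pics/scene0.png

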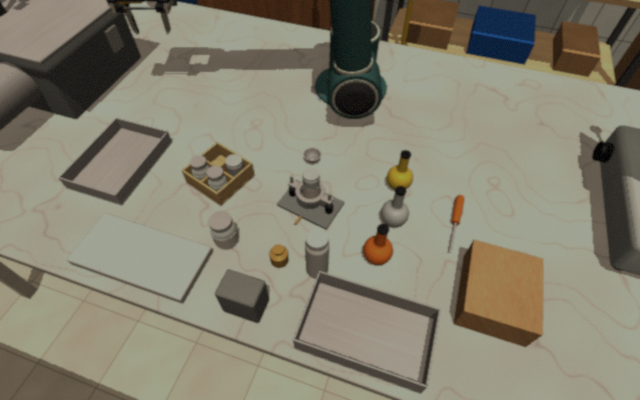

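View pics/side0.png

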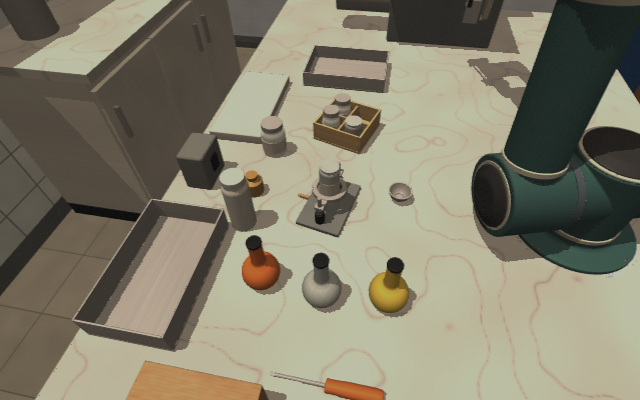

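The scene view shows the cradle with the tin at about (311,190), the crate at (219,172) with its empty cell near (217,160), and the grey flask at (395,210) between the yellow and orange ones. In the side view these are at (330,190), (347,122) with the empty cell near (367,112), and (322,287).

```bash
cat > h.py <<'E'
from rig import arm
import cv2,numpy as np
from scipy.spatial.transform import Rotation as R
np.set_printoptions(precision=4,suppress=True)
def cam(n,st=None):
    p=arm.camera_params(n)
    if n=="wrist":
        T=p["T_tool_cam"]; st=st or arm.get_state(); Q=R.from_quat(st["orientation"]).as_matrix()
        return p,st["eef_pos"]+Q@T[:3,3],Q@T[:3,:3]
    return p,np.array(p["eye"]),R.from_quat(p["attitude"]).as_matrix()
def ray(c,u,v):
    p,e,M=c; d=M@np.array([(u-p["cx"])/p["fx"],(v-p["cy"])/p["fy"],1]); return e,d/np.linalg.norm(d)
def plane(c,u,v,z):
    e,d=ray(c,u,v); return e+d*(z-e[2])/d[2]
def tri(rs):
    A=sum(np.eye(3)-np.outer(d,d) for e,d in rs); b=sum((np.eye(3)-np.outer(d,d))@e for e,d in rs)
    return np.linalg.solve(A,b)
def proj(c,P):
    p,e,M=c; q=M.T@(np.asarray(P)-e); return np.array([p["fx"]*q[0]/q[2]+p["cx"],p["fy"]*q[1]/q[2]+p["cy"]])
def down(yaw):  # tool z down, tool y (closing line) at angle yaw+90deg in world
    return (R.from_euler("z",yaw)*R.from_quat([1,0,0,0])).as_quat()
def yaw_of(q): 
    x=R.from_quat(q).as_matrix()[:,0]; return np.arctan2(x[1],x[0])
def shot(name):
    st=arm.get_state(); im=arm.snapshot("wrist"); cv2.imwrite(f"pics/{name}.png",im[:,:,::-1]); return im,cam("wrist",st)
E
python3 - <<'E'
from h import *
a,b=cam("scene"),cam("side")
for n,p,q in [("flask belly",(395,212),(321,288)),("stopper top",(399.5,188),(320.5,257)),("tin top",(312,170),(330,167)),("orange stop",(382.5,229),(253,239)),("yellow stop",(405,154),(395.5,262)),("spray top",(317,239),(232,175))]:
    P=tri([ray(a,*p),ray(b,*q)]); print(n,P,proj(a,P)-p,proj(b,P)-q)
for z in(0,.06):
    print("crate corners z",z)
print("crate top scene",[plane(a,*p,.06)[:2] for p in((218,146),(253,166),(219,193),(183,172))])
print("cradle plate corners scene",[plane(a,*p,.012)[:2] for p in((277,204),(329,223),(344,203))])
print("crate top side",[plane(b,*p,.06)[:2] for p in((344,96),(381,107),(363,141),(314,124))])
print(yaw_of(arm.get_state()["orientation"]))
E
```

```text
flask belly [0.5467 0.2898 0.0357] [0.1814 0.2262] [ 0.2477 -0.3307]
stopper top [0.5471 0.2847 0.1425] [0.16   0.2179] [ 0.2378 -0.314 ]
tin top [0.5689 0.0522 0.1451] [0.6969 1.3118] [ 1.0388 -1.4674]
orange stop [0.6811 0.2703 0.1395] [-0.6123 -0.7682] [-0.8248  0.986 ]
yellow stop [0.4153 0.2711 0.1379] [-0.4266 -0.7049] [-0.7756  1.0389]
spray top [0.7695 0.1327 0.1569] [-0.6543 -0.9728] [-0.8265  1.0004]
crate corners z 0
crate corners z 0.06
crate top scene [array([ 0.4984, -0.2865]), array([ 0.5384, -0.149 ]), array([ 0.6634, -0.1971]), array([ 0.6279, -0.3339])]
cradle plate corners scene [array([ 0.6139, -0.0442]), array([0.6273, 0.1206]), array([0.5459, 0.1402])]
crate top side [array([ 0.5973, -0.3456]), array([ 0.4802, -0.3076]), array([ 0.5149, -0.1438]), array([ 0.6605, -0.1933])]
0.34277087851237087
```

```bash
python3 - <<'E'
from h import *
Y=np.deg2rad(85)
for n,p in[("crate",(.57,-.22,.32)),("cradle",(.565,.07,.32))]:
    arm.goto(p,down(Y)); arm.wait(.2); im,c=shot(n); st=arm.get_state()
    print(n,st["time_s"],st["eef_pos"],st["joint_positions"]); np.savez(f"{n}.npz",pos=st["eef_pos"],q=st["orientation"],im=im)
a,b=[cv2.imread(f"pics/{n}.png") for n in("crate","cradle")]
cv2.imwrite("pics/two.png",np.hstack([a[:, 120:520],b[:,120:520]]))
E
```

```text
crate 2.3167 [ 0.5698 -0.2205  0.3199] [-0.4109 -0.0327  1.46   -0.0001  1.7145 -0.3228]
cradle 3.6833 [0.5652 0.0691 0.3199] [ 0.0769 -0.1235  1.5455 -0.      1.7198  0.1655]
```

View pics/two.png

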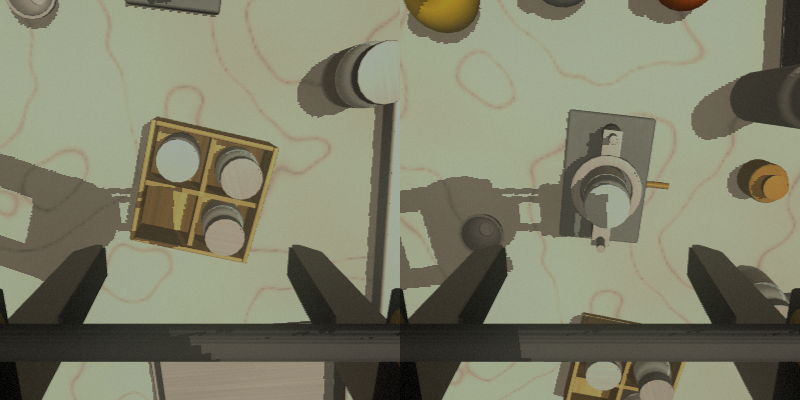

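The left half (crate) has its rim corners near (155,119), (277,147), (246,263) and (131,240), with the empty cell lower left at about (170,212). The right half (cradle) has the plate corners at (569,110), (655,120) and (637,243), the tin top near (606,204) and the ring centre near (606,191).

```bash
python3 - <<'E'
from h import *
def C(n):
    d=np.load(n+".npz"); return cam("wrist",dict(eef_pos=d["pos"],orientation=d["q"])),d["im"]
c,im=C("crate")
K=np.array([plane(c,u+120,v,.06)[:2] for u,v in((155,119),(277,147),(246,263),(131,240))])
print("crate",K,K.mean(0),cv2.minAreaRect((K*1000).astype(np.float32)),[np.linalg.norm(K[i]-K[i-1]) for i in range(4)])
# wood mask refine
hsv=cv2.cvtColor(im,cv2.COLOR_RGB2HSV); m=cv2.inRange(hsv,(12,110,60),(30,255,255)); m[310:]=0
cs=max(cv2.findContours(m,cv2.RETR_EXTERNAL,2)[0],key=cv2.contourArea)
H=cv2.convexHull(cs); print("wood quad",cv2.approxPolyDP(H,8,True).reshape(-1,2))
c,im=C("cradle")
P=np.array([plane(c,u-280,v,.012)[:2] for u,v in((569,110),(655,120),(637,243))])
print("plate",P,(P[0]+P[2])/2,"lens",np.linalg.norm(P[1]-P[0]),np.linalg.norm(P[2]-P[1]),"yaw y",np.degrees(np.arctan2(*(P[1]-P[2])[::-1])),np.degrees(np.arctan2(*(P[1]-P[0])[::-1])))
print("ring",plane(c,326,191,.07),"tin",plane(c,326,204,.142))
print("exp ring px at plate c",proj(c,[*((P[0]+P[2])/2),.07]),"r",proj(c,[.567,.05+.042,.07]))
crop=im[90:260,250:400]; cv2.imwrite("pics/c1.png",cv2.resize(crop,None,fx=3.5,fy=3.5,interpolation=cv2.INTER_CUBIC)[:,:,::-1])
E
```

```text
crate [[ 0.5277 -0.1583]
 [ 0.663  -0.2016]
 [ 0.6206 -0.3442]
 [ 0.4804 -0.3005]] [ 0.5729 -0.2511] ((572.7608032226562, -250.79745483398438), (149.83348083496094, 146.86090087890625), 72.71270751953125) [np.float64(0.14986240539465195), np.float64(0.1420369044987308), np.float64(0.14873614361968554), np.float64(0.1468608830269966)]
wood quad [[271 120]
 [397 148]
 [365 262]
 [251 239]]
plate [[ 0.536   0.1385]
 [ 0.6419  0.1169]
 [ 0.6101 -0.0471]] [0.573  0.0457] lens 0.10808888276575046 0.16701297357865832 yaw y 79.03054507212522 -11.506284859892892
ring [0.5732 0.0459 0.07  ] tin [0.572  0.0518 0.142 ]
exp ring px at plate c [325.8565 191.1895] r [317.1235 151.799 ]
```

View pics/c1.png

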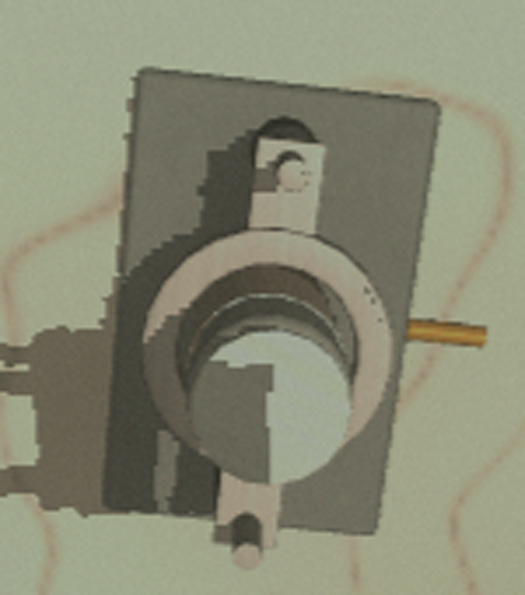

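The crop confirms the tin top near (270,408), standing loose in the ring, and the posts along the plate's long axis. So I'll close the jaws across the cradle's x.

```bash
python3 - <<'E'
from h import *
o=down(np.deg2rad(79))
arm.goto([.573,.049,.2],o); arm.move_l([.573,.049,.122],rate=.12); arm.grasp(30)
s=arm.get_state(); print(s["time_s"],s["width"]*.093,s["finger_force"])
arm.move_l([.573,.049,.27],rate=.15)
cell=[.5279,-.2746]
arm.goto([*cell,.27],o); arm.wait(.2)
s=arm.get_state(); print(s["time_s"],s["width"]*.093,s["finger_force"],s["eef_pos"])
im,c=shot("over"); cv2.imwrite("pics/s2.png",np.hstack([im[:,120:520],arm.snapshot("side")[:,240:440]])[:,:,::-1])
E
```

```text
5.8333 0.047542652105924045 29.999634398845956
8.4083 0.04747051414641508 29.997271952452138 [ 0.5283 -0.2737  0.2701]
```

View pics/s2.png

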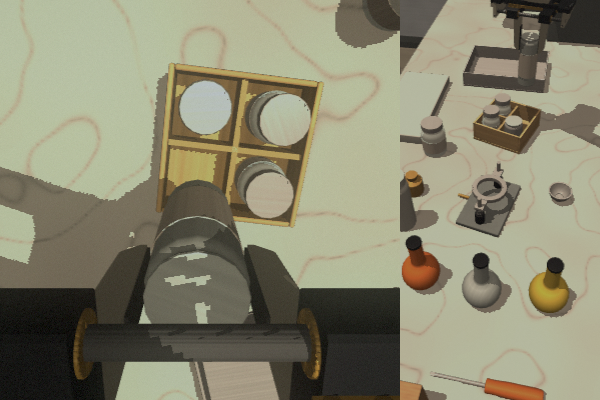

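The tin is held upright over the crate. The rim corners show at (172,65), (322,83) and (294,226), so I'll re-measure the cell from those and lower the tin.

```bash
python3 - <<'E'
from h import *
c=cam("wrist")
K=np.array([plane(c,u+120,v,.06)[:2] for u,v in((172,65),(322,83),(294,226))])
ctr=(K[0]+K[2])/2; e1=(K[0]-ctr); e2=K[1]-ctr; cell2=ctr-e2*0+(-(K[1]-ctr))*36/75
print(K,ctr,"cell",cell2)
if np.linalg.norm(cell2-[.5279,-.2746])<.006:
    cell=(cell2+[.5279,-.2746])/2
    arm.move_l([*cell,.27]); print(arm.move_l([*cell,.125],rate=.12,stop_force=8), arm.get_state()["ft_force"])
    print(arm.move_l([*cell,.114],rate=.03,stop_force=5))
    s=arm.get_state(); print(s["eef_pos"],s["ft_force"],s["time_s"])
E
```

```text
[[ 0.5257 -0.161 ]
 [ 0.6631 -0.2039]
 [ 0.6204 -0.3436]] [ 0.5731 -0.2523] cell [ 0.5299 -0.2755]
False [ 0.3189 -0.1074 -3.565 ]
True
[ 0.5291 -0.2752  0.1155] [ 1.918  -0.357   1.9392] 10.475
```

```bash
python3 - <<'E'
from h import *
arm.ungrasp(); p=arm.get_state()["eef_pos"]; arm.move_l([p[0],p[1],.24],rate=.2)
arm.goto([.547,.30,.31],down(np.deg2rad(100))); arm.wait(.2)
im,c=shot("fl"); s=arm.get_state(); print(s["time_s"],s["eef_pos"],s["joint_positions"],proj(c,[.547,.285,.14]))
hsv=cv2.cvtColor(im,cv2.COLOR_RGB2HSV)
u0,v0=proj(c,[.547,.285,.14]).astype(int)
m=(im.max(2)<45).astype(np.uint8); n,l,st,ce=cv2.connectedComponentsWithStats(m)
for i in range(1,n):
    if st[i,4]>150 and abs(ce[i]-[u0,v0]).max()<60: print(st[i],ce[i],plane(c,*ce[i],.14))
sc=arm.snapshot("side")
cv2.imwrite("pics/s3.png",np.hstack([im[:,120:520],sc[:,200:500]])[:,:,::-1])
E
```

```text
14.4667 [0.5472 0.2996 0.31  ] [ 0.46   -0.005   1.4484 -0.      1.6982  0.2862] [314.1871 203.9737]
```

View pics/s3.png

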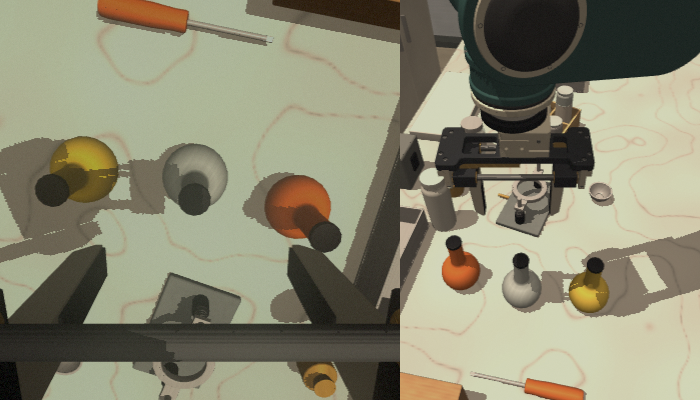

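The grey flask's stopper top is at (194,199), with the belly at (195,176) and well clear of its neighbours. The side view shows the cradle ring empty.

```bash
python3 - <<'E'
from h import *
c=cam("wrist"); P=plane(c,314,198.5,.14); print(P,plane(c,315,176,.034))
o=down(np.deg2rad(100)); x,y=P[:2]
arm.move_l([x,y,.2],rate=.2); arm.move_l([x,y,.107],rate=.12); arm.grasp(55)
s=arm.get_state(); print(s["time_s"],s["width"]*.093,s["finger_force"],s["eef_pos"])
arm.move_l([x,y,.25],rate=.15)
o2=down(np.deg2rad(79))
arm.goto([.573,.0458,.25],o2); arm.move_l([.573,.0458,.19],rate=.12); arm.wait(.2)
im,c=shot("seat"); s=arm.get_state(); print(s["time_s"],s["eef_pos"],s["ft_force"],s["ft_torque"])
cv2.imwrite("pics/s4.png",np.hstack([im[:,170:470],arm.snapshot("side")[:,200:500]])[:,:,::-1])
E
```

```text
[0.5458 0.2904 0.14  ] [0.5463 0.2892 0.034 ]
17.175 0.029598392067164265 54.99990999698639 [0.5459 0.2904 0.107 ]
20.1417 [0.5732 0.0458 0.1908] [-0.0425  0.7743 -2.572 ] [-0.002  -0.1197 -0.0384]
```

View pics/s4.png

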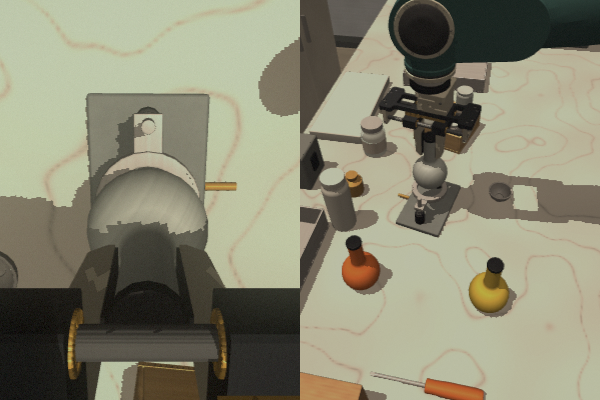

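The flask is upright over the ring; belly, post and plate share the axis at column 148. Next I lower until contact and then press in steps.

```bash
python3 - <<'E'
from h import *
xy=[.573,.0458]
r=arm.move_l([*xy,.160],rate=.03,stop_force=5); s=arm.get_state(); print(r,s["eef_pos"],s["ft_force"],s["ft_torque"],s["time_s"])
z=s["eef_pos"][2]
for k in range(14):
    z-=.002; arm.move_l([*xy,z],rate=.03); arm.wait(.1); s=arm.get_state()
    print(round(z,4),s["eef_pos"],s["ft_force"],s["ft_torque"],round(s["width"]*.093,4))
    if s["ft_force"][2]>22: break
print(s["time_s"])
cv2.imwrite("pics/s5.png",np.hstack([arm.snapshot("wrist")[:,170:470],arm.snapshot("side")[:,200:500]])[:,:,::-1])
E
```

```text
True [0.5731 0.0459 0.1677] [2.3    0.2352 4.2228] [-0.0263 -0.4187  0.0019] 20.9083
0.1657 [0.5732 0.0458 0.1661] [2.2537 0.0402 5.1699] [-0.0134 -0.4556  0.022 ] 0.0293
0.1637 [0.5732 0.0458 0.164 ] [1.8636 0.7048 6.5477] [-0.0104 -0.4153  0.0525] 0.0294
0.1617 [0.5732 0.0458 0.1622] [2.6043 0.444  5.6837] [-0.0157 -0.3408  0.0291] 0.0292
0.1597 [0.5733 0.0458 0.1603] [1.5619 0.5053 6.8861] [-0.0196 -0.3475  0.0062] 0.0294
0.1577 [0.5733 0.0458 0.1584] [ 0.9341 -0.6406  8.6578] [ 0.0017 -0.251  -0.0106] 0.0294
0.1557 [0.5733 0.0458 0.1565] [-0.2585  0.3181  9.6546] [ 0.0086 -0.2545 -0.0059] 0.0296
0.1537 [0.5734 0.0458 0.1547] [ 1.1939  1.0438 11.0139] [ 0.0516 -0.2185  0.0393] 0.0295
0.1517 [0.5734 0.0458 0.1528] [ 0.6284  0.542  10.5992] [ 0.0299 -0.133  -0.0339] 0.0291
0.1497 [0.5735 0.0458 0.1509] [ 1.4299 -0.2875 12.0298] [ 0.0151 -0.1257  0.009 ] 0.0296
0.1477 [0.5737 0.0459 0.1497] [-0.2502  0.3029 18.4241] [-0.0251  0.0535  0.0189] 0.0296
0.1457 [0.5743 0.0459 0.1494] [-2.3671  0.4614 30.3579] [ 0.0006  0.5824 -0.0094] 0.0294
24.7583
```

View pics/s5.png

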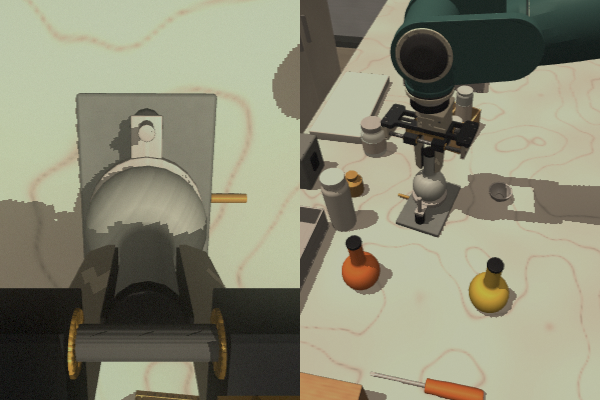

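The flask is upright in the ring. The force followed the spring for 18 mm, then rose sharply at the stop. The side view shows the tin upright in the crate. I'll ease the push slightly and hand in.

```bash
python3 - <<'E'
from h import *
arm.move_l([.573,.0458,.1467],rate=.02); arm.wait(.5); s=arm.get_state(); print(s["eef_pos"],s["ft_force"],s["ft_torque"],s["time_s"])
if s["ft_force"][2]<17: arm.move_l([.573,.0458,.1459],rate=.02); arm.wait(.3); print(arm.get_state()["ft_force"],arm.get_state()["eef_pos"])
print(arm.finish_job())
E
```

```text
[0.574  0.0459 0.1495] [-1.6547  0.6377 23.5196] [ 0.1314  0.3688 -0.0272] 25.6083
the job is handed in; nothing more can be done
None
```

The job is handed in at 25.6 s: the tin stands in the empty crate cell, and the flask is seated upright in the ring and held down at the stop with about 24 N.

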